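Put the plaster slab away in the rack slot that fits it

ROBOT

A 7-joint arm with a two-finger parallel gripper is mounted at the origin on the work surface; the furniture and walls round the work are solid. World frame = base frame: x ahead of the robot, y to its left, z up, the work surface at z = 0. Lengths are in m, angles in rad, forces in N, time in s.
With the tool pointing down it reaches from about 0.35 to 0.9 m from the base axis. Payload 19.9 kg.
Tool frame: the origin (TCP) lies on the front face of the gripper's body, between the roots of the fingers; the fingertips stand 73 mm ahead of it and the grasp point (between the pads) lies 54 mm ahead of it; z points along the fingers, y is the line along which they close (so a half turn about z gives the same grasp; the last joint's range is limited). The gripper opens to 85 mm and grips with 20 to 120 N. Pads are 22 mm wide; open, the fingers measure 114 mm over their backs; the gripper's body (76 mm by 85 mm) begins 54 mm behind the grasp point. The pads swing forward as they close: fully open they stand 13 mm farther back than shut.
Start: joints at [-1.361, 0.417, -0.01, 1.614, 0.005, 1.111, -0.053], TCP at [0.156, 0.605, 0.304] pointing down, gripper open.
Joint ranges: [-2.81, 2.81], [-0.39, 2.02], [-1.27, 1.25], [0.06, 2.57], [-1.19, 4.33], [0.19, 2], [-2.82, 2.82]. Speed limits (rad/s): [1.89, 1.89, 2.39, 2.39, 3.01, 3.01, 3.01].

INTERFACE

Orientations are given as a rotation vector (axis times angle).
In Python, from rig import env gives the robot as it stands.
- The arm moves only by the tool servo_tool, never from a script. Its argument "targets" is a list of rows, each a list of 7 numbers: the shift along the tool's x, y, z in units of 120 mm (1.0 is 120 mm), then the turn, a rotation vector about the tool's x, y, z in units of 120 degrees (1.0 is 120 degrees), then the opening, from 0 (shut) to 1 (fully open). A call has 1 to 8 rows; each row shifts and turns the commanded pose from where the row before left it, along the tool's axes as they then stand; what a row does not reach is not made up. A row lasts 1/10 s, in which the tool goes at most 50 mm and 8.59 degrees, less where a joint would pass 70% of its speed; a pose out of reach is approached as far as the arm can. A call with a number of a shift or a turn outside -1 to 1 is refused whole. A call with a gripper value outside its range is refused whole. The fingers move at their own pace and stop on an object; "grip_force" is the grip in N (left out, the last holds). Time passes only in rows, so rows that do not move let the fingers close. It gives the time, the measured TCP pose, the force, the opening and the grip force at its end, in the units of the state.
- env.read_state(): the state, without advancing time (a new reading comes with each control period).
- env.read_camera(name): name is "scene" or "top" or "wrist"; returns (picture, depth): 384x512x3 uint8, red, green, blue; 384x512 float32, m along the optical axis (not along the pixel's ray), 0 where there is no reading.
- env.camera_model(name): a dict with "fx", "fy", "cx", "cy" (pixels), "dist" ([k1, k2, p1, p2, k3] as OpenCV has them; the pictures are not rectified), "pose" (4x4, takes a point from camera to world coordinates); the wrist camera has in their place "tool_from_camera" (4x4, takes a point from camera to tool coordinates, whose origin is the TCP and whose axes are the flange's). Camera axes: x right, y down, z forward; pixel columns grow to the right and rows downward; lengths in m; the calibration is good to about 2 mm. A picture is of the moment at which its call begins: read the wrist's pose just before it. camera_model takes no time and is no camera call.
- env.job_done(): hands the job in; it is judged then, once.
The state is a dict: "time": time; "q": joint angles; "qvel": joint speeds; "effort": joint torques, N m; "ee_pos": TCP position; "tcp_rot": TCP orientation; "contact_force": force on the tool from outside, world axes, zero at the start; "moment": the same for the moment, N m; "opening": finger opening in m; "gripper_force": force on a finger pad.
Only numpy, scipy, OpenCV 4.12 (cv2) and the standard library are available. Lean on these libraries where they do the work, as an engineer would, in place of code of your own. Each camera call takes 0.05 s, during which the arm holds its last target. There are 200 camera calls.

TASK

The plaster slab standing on the table belongs in the wooden rack with three slots of different widths. Slide it down, upright and lengthways, into the slot whose width matches its thickness (not the one it is too thick for, nor the one it stands loose in), fully home on the slot's floor and roughly centred along the slot, and let go of it.

Things in the scene. Friction and masses are not known exactly. Their poses are not given: they have to be found in the camera images.
- slab: flat slab of off-white plaster, 90 mm long (x), 24 mm thick (y), 100 mm high (z), about 0.22 kg, loose, standing on its narrow long edge. Origin at the centre of its underside, z up. It can be gripped across its thickness along its top; either way round will do.
- block_a: rack block with the narrow slot, 16 mm wide: beech with a dark floor, fixed, 90 (x) x 84 (y) x 56 mm high. Origin: centre of its underside (8 mm above the table), z up. The slot is open above and at both ends, runs along x at y = 0; floor at z = 8 mm, straight walls to z = 38, then flaring 13 mm a side to the top.
- block_b: rack block with the middle-width slot, 28 mm wide: beech with a dark floor, fixed, 90 (x) x 84 (y) x 56 mm high. Origin: centre of its underside (8 mm above the table), z up. The slot is open above and at both ends, runs along x at y = 0; floor at z = 8 mm, straight walls to z = 38, then flaring 13 mm a side to the top.
- block_c: rack block with the wide slot, 40 mm wide: beech with a dark floor, fixed, 90 (x) x 84 (y) x 56 mm high. Origin: centre of its underside (8 mm above the table), z up. The slot is open above and at both ends, runs along x at y = 0; floor at z = 8 mm, straight walls to z = 38, then flaring 13 mm a side to the top. The 3 blocks stand in a row 86 mm apart, turned alike, in any order.

How it is judged:
By the outcome, as a careful person would: the job done as asked, in the order asked, and still so for the second after the job is handed in, with the robot touching nothing.
It also fails if it takes over 45 s, if anything falls off the work surface, if the arm or the gripper's body presses on something with over 40 N, if the wrist force passes 120 N, or if a joint passes its speed limit or range.

## Working session

There is one attempt and no reset: what is moved stays moved. The work goes in short steps, Python scripts to look and compute and a tool call to move; the robot and the scene stay as the last step left them, time stands still between calls to the robot, and variables do not carry over. Pictures are saved under pics/ and viewed, at most 10 in all, crops included, and the job is handed in when it is done.

Besides the shell and the picture viewer there is one more tool, called as name(argument=value, ...), one argument or row to a line, values as JSON. servo_tool: Moves the arm, as the interface text tells. Shifts and turns lie within -1 to 1; 1 stands for 120 mm of shift or 120 degrees of turn. Its arguments: {"type":"object","properties":{"targets":{"type":"array"},"grip_force":{"type":"number"}},"required":["targets"]}

```bash
mkdir -p pics; python3 - <<'E'
from rig import env
import cv2,numpy as np
s=env.read_state();print({k:np.round(s[k],3) for k in('time','ee_pos','tcp_rot','opening')})
a=[]
for n in('top','scene'):
    im,d=env.read_camera(n);cv2.imwrite(f'pics/{n}0.png',im[:,:,::-1]);np.savez(f'pics/{n}0.npz',im=im,d=d)
    m=env.camera_model(n);print(n,m)
E
```

```text
{'time': np.float64(0.0), 'ee_pos': array([0.156, 0.605, 0.303]), 'tcp_rot': array([-3.940e-01, -3.117e+00,  2.000e-03]), 'opening': np.float64(0.086)}
top {'fx': 394.3996278709762, 'fy': 394.3996278709762, 'cx': 258.30897292056045, 'cy': 190.8040301081198, 'dist': array([-0.06249751,  0.        ,  0.        ,  0.        ,  0.        ]), 'pose': array([[ 4.30740690e-02, -9.78857051e-01,  1.99958740e-01,
         2.87245377e-01],
       [-9.99071690e-01, -4.23265945e-02,  8.01364024e-03,
        -1.49896025e-02],
       [ 6.19364227e-04, -2.00118296e-01, -9.79771547e-01,
         8.74755003e-01],
       [ 0.00000000e+00,  0.00000000e+00,  0.00000000e+00,
         1.00000000e+00]])}
scene {'fx': 405.99947715812016, 'fy': 405.99947715812016, 'cx': 253.3642543039065, 'cy': 196.006423169719, 'dist': array([-0.13514117,  0.        ,  0.        ,  0.        ,  0.        ]), 'pose': array([[ 0.60460721, -0.48851171,  0.62913149, -0.10436541],
       [-0.7965223 , -0.37232721,  0.47636611, -0.43089797],
       [ 0.00153235, -0.78913165, -0.61422219,  0.58714776],
       [ 0.        ,  0.        ,  0.        ,  1.        ]])}
```

View pics/top0.png

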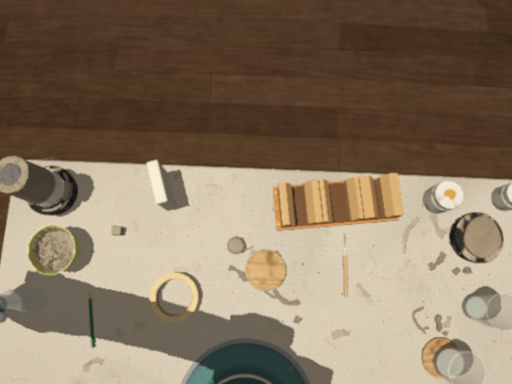

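View pics/scene0.png

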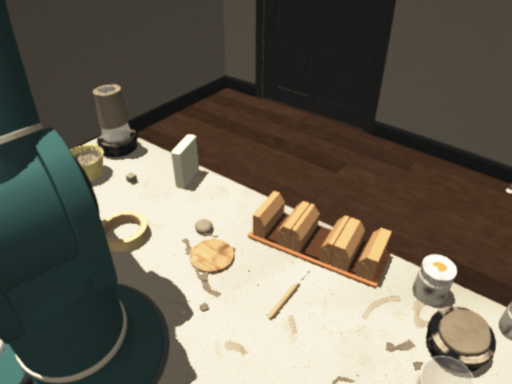

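The top view shows the slab near (157,183) and the rack across x = 275–402, y = 175–230. The rack's three slots are dark. The scene view shows the slab at (186,160) and the rack at (320,238). Next I'll crop closer and measure.

```bash
cat >h.py <<'E'
import numpy as np,cv2
from rig import env
def ray(name,px,pose=None):
    m=env.camera_model(name);K=np.array([[m['fx'],0,m['cx']],[0,m['fy'],m['cy']],[0,0,1]])
    u=cv2.undistortPoints(np.array(px,float).reshape(-1,1,2),K,m['dist'])[:,0]
    P=m['pose'] if pose is None else pose
    return P[:3,3],np.c_[u,np.ones(len(u))]@P[:3,:3].T
def onplane(name,px,z,pose=None):
    o,d=ray(name,px,pose);return o+d*((z-o[2])/d[:,2])[:,None]
def cross(r1,r2):
    (o1,d1),(o2,d2)=r1,r2;out=[]
    for a,b in zip(d1,d2):
        t=np.linalg.lstsq(np.c_[a,-b],o2-o1,rcond=None)[0]
        p,q=o1+a*t[0],o2+b*t[1];out.append(np.r_[(p+q)/2,np.linalg.norm(p-q)])
    return np.array(out)
E
python3 - <<'E'
from h import *
f=np.load('pics/top0.npz');im,d=f['im'],f['d']
a=cv2.resize(im[165:240,265:412],None,fx=5,fy=5,interpolation=cv2.INTER_CUBIC)
b=cv2.resize(im[150:215,135:185],None,fx=3,fy=3,interpolation=cv2.INTER_CUBIC)
o=np.zeros((580,740,3),np.uint8);o[:375,:735]=a;o[380:575,:150]=b
s=np.load('pics/scene0.npz')['im'];c=cv2.resize(s[185:285,245:395],None,fx=2,fy=2);o[380:580,160:460]=c
c=cv2.resize(s[125:195,160:210],None,fx=2.8,fy=2.8);o[380:380+c.shape[0],480:480+c.shape[1]]=c
cv2.imwrite('pics/crop.png',o[:,:,::-1])
# depth point heights
v,u=np.mgrid[0:384,0:512];px=np.c_[u.ravel(),v.ravel()]
oo,r=ray('top',px);P=(oo+r*d.ravel()[:,None]).reshape(384,512,3)
np.save('pics/P.npy',P)
print((P[202,268:408,2]*1000).astype(int))
R=P[160:240,265:412];m=R[...,2]>.055
print('rack top pts',R[m].min(0),R[m].max(0))
S=P[150:215,140:172];m=S[...,2]>.09;q=S[m];print('slab',len(q),q[:,2].mean(),cv2.minAreaRect(q[:,:2].astype(np.float32)*1000))
E
```

```text
[-1  2  0  0  0  1  8  9 11 10 11 30 62 65 64 65 63 67 63 66 61 59 57 52
 49 17 16 17 16 16 16 18 17 19 17 18 16 32 48 50 51 54 57 62 62 65 64 65
 64 64 64 64 65 59 64 66 66 65 68 62 59 54 49 17 16 16 14 16 17 19 16 18
 19 19 17 17 15 17 16 29 36 45 52 53 56 55 64 64 64 63 63 62 65 58 62 65
 65 67 65 65 65 67 66 66 66 63 53 48 18 18 17 23 27 32 40 43 50 51 55 54
 59 59 61 62 65 67 64 64 66 65 65 68 66 66 64 -1  1  2  0  1]
rack top pts [ 0.28724538 -0.31489632  0.05501219] [ 0.50372368 -0.0149896   0.874755  ]
slab 559 0.11334006435957263 ((376.9668884277344, 118.03086853027344), (315.3977966308594, 59.17594528198242), 45.37409973144531)
```

View pics/crop.png

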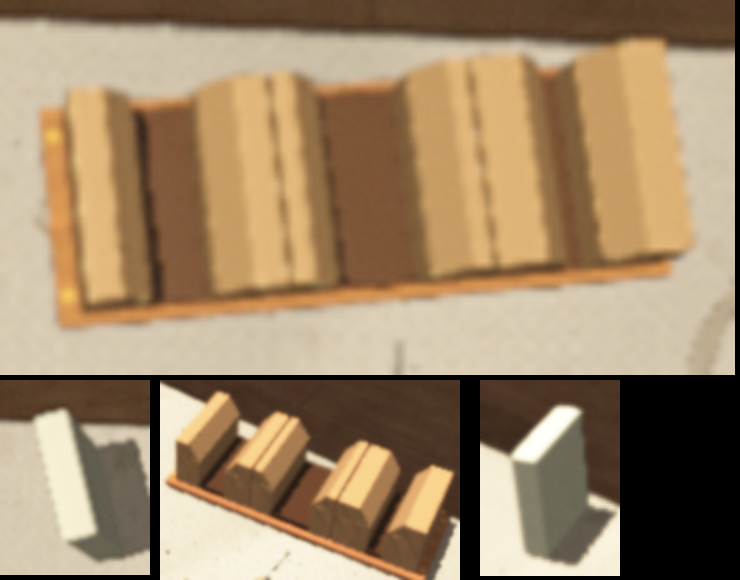

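The leftmost slot's floor is about 12 px wide, the middle one about 16 px and the right one about 6 px. At roughly 2.2 mm per px, that makes the leftmost slot block_b (28 mm), the middle block_c and the right block_a. Now the poses, by colour masks and rays onto planes, checked with two views.

```bash
python3 - <<'E'
from h import *
f=np.load('pics/top0.npz');im,d=f['im'],f['d'];P=np.load('pics/P.npy')
hsv=cv2.cvtColor(im,cv2.COLOR_RGB2HSV)
print('hsv slab',hsv[183,157],'table',hsv[190,200],'beech',hsv[200,285],'floor',hsv[205,299],'face side',hsv[180,163])
# slab: height-gated mask
Z=np.where(d>0,P[...,2],-1)
def rect(mask,name,z,lab):
    c=max(cv2.findContours(mask.astype(np.uint8),0,2)[0],key=cv2.contourArea)
    w=onplane(name,c[:,0,:].astype(float),z)[:,:2]*1000
    r=cv2.minAreaRect(w.astype(np.float32));print(lab,r,cv2.boxPoints(r).round(0).tolist());return c
w=np.zeros_like(Z,bool);w[150:215,140:172]=1
m=w&(Z>.09);print('slab z',np.median(Z[m]));rect(m,'top',.1,'slab depth')
m=w&(hsv[...,2]>205)&(Z>.03);rect(m,'top',.1,'slab colour')
w=np.zeros_like(Z,bool);w[165:240,265:412]=1
m=w&(Z>.058);print('rack z',np.median(Z[m]))
m=cv2.morphologyEx((w&(Z>.045)).astype(np.uint8),cv2.MORPH_CLOSE,np.ones((1,31)));rect(m,'top',.064,'rack')
m=w&(Z<.025)&(Z>.01)
n,l,st,ce=cv2.connectedComponentsWithStats(m.astype(np.uint8))
for i in range(1,n):
    if st[i,4]>60:print(st[i],ce[i]);
# two-view corners: slab top far/near, rack left block corners
top=[(147.3,162.5),(157.5,161),(166.5,203),(157,206)]
top=[(135+36/3,150+(416-380)/3),(135+66/3,150+(409-380)/3),(135+96/3,150+(536-380)/3),(135+68/3,150+(545-380)/3)]
sc=[(160+556-556+ (557-480)/2.8,125+(406-380)/2.8),(160+(582-480)/2.8,125+(409-380)/2.8),(160+(532-480)/2.8,125+(465-380)/2.8),(160+(513-480)/2.8,125+(459-380)/2.8)]
print(cross(ray('top',top),ray('scene',sc)).round(4))
E
```

```text
hsv slab [ 24  38 247] table [ 18  46 216] beech [ 17 116 225] floor [ 13 135 128] face side [ 24  51 106]
slab z 0.10133198156967238
slab depth ((455.9389343261719, 197.91159057617188), (92.11807250976562, 25.657684326171875), 18.818586349487305) [[408.0, 195.0], [416.0, 171.0], [504.0, 201.0], [495.0, 225.0]]
slab colour ((456.1175231933594, 199.52987670898438), (88.38794708251953, 22.781415939331055), 18.881942749023438) [[411.0, 196.0], [418.0, 174.0], [502.0, 203.0], [494.0, 225.0]]
rack z 0.06517361982142666
rack ((443.80487060546875, -181.80303955078125), (92.60074615478516, 258.0441589355469), 7.32304048538208) [[381.0, -60.0], [414.0, -316.0], [506.0, -304.0], [473.0, -48.0]]
[372 178  21  44 191] [377.7382199  201.58115183]
[329 181  43  45 704] [339.59090909 203.24857955]
[289 184  30  44 514] [299.42996109 206.52529183]
[[4.943e-01 2.228e-01 9.980e-02 3.700e-03]
 [5.011e-01 2.012e-01 1.009e-01 3.000e-04]
 [4.145e-01 1.740e-01 9.750e-02 1.600e-03]
 [4.080e-01 1.907e-01 1.001e-01 8.000e-04]]
```

Two-view slab top is z ≈ 0.100, centre (456,199) mm, axis 18.9°. The rack top is at 65 mm and its footprint 258×92 mm, both as they should be, so block_b's slot is near (433,-96) at 7.3°. Next I'll turn the tool and go over the slab.

```bash
cat >>h.py <<'E'
from scipy.spatial.transform import Rotation as Ro
def plan(xyz,ydeg,n):
    """units: total turn about tool z, then per-row tool shift AFTER the turn in n rows"""
    s=env.read_state();R=Ro.from_rotvec(s['tcp_rot']).as_matrix();p=s['ee_pos']
    a=np.radians(ydeg);y=np.array([np.cos(a),np.sin(a),0]);T=np.c_[np.cross(y,[0,0,-1]),y,[0,0,-1]]
    rv=np.degrees(Ro.from_matrix(R.T@T).as_rotvec())
    print('t',round(s['time'],2),'pos',p.round(4),'q',np.round(s['q'],2),'F',np.round(s['contact_force'],1),'open',round(float(s['opening']),4))
    print('turn units',(rv/120).round(4),'shift/row',(T.T@(np.array(xyz)-p)/.12/n).round(4),'rows',n)
E
python3 -c "
from h import *
plan([.456,.199,.30],108.9,10)"
```

```text
t 0.1 pos [0.1557 0.6051 0.3033] q [-1.36  0.42 -0.01  1.61  0.    1.11 -0.05] F [-0.5  0.5 -0.1] open 0.0856
turn units [-5.000e-04 -1.000e-04 -2.777e-01] shift/row [-0.1272 -0.4012  0.0028] rows 10
```

servo_tool(
  targets=[
    [0,0,0,0,0,-0.0694,1],
    [0,0,0,0,0,-0.0694,1],
    [0,0,0,0,0,-0.0694,1],
    [0,0,0,0,0,-0.0694,1],
    [-0.1156,-0.3647,0,0,0,0,1],
    [-0.1156,-0.3647,0,0,0,0,1],
    [-0.1156,-0.3647,0,0,0,0,1],
    [-0.1156,-0.3647,0,0,0,0,1],
  ],
)

```text
time: 0.9
ee_pos: [0.2657, 0.4559, 0.3036]
tcp_rot: [0.515, -3.099, 0.001]
contact_force: [0.5, 0.3, -0.3]
opening: 0.0853
gripper_force: 0.0
```

servo_tool(
  targets=[
    [-0.1156,-0.3647,0,0,0,0,1],
    [-0.1156,-0.3647,0,0,0,0,1],
    [-0.1156,-0.3647,0,0,0,0,1],
    [-0.1156,-0.3647,0,0,0,0,1],
    [-0.1156,-0.3647,0,0,0,0,1],
    [-0.1156,-0.3647,0,0,0,0,1],
    [-0.1156,-0.3647,0,0,0,0,1],
    [0,0,0,0,0,0,1],
  ],
)

```text
time: 1.7
ee_pos: [0.4586, 0.194, 0.3038]
tcp_rot: [-0.504, 3.1, -0.003]
contact_force: [-1.0, 1.0, -0.1]
opening: 0.0855
gripper_force: 0.0
```

```bash
cat >>h.py <<'E'
def wristpose():
    s=env.read_state();T=np.eye(4);T[:3,:3]=Ro.from_rotvec(s['tcp_rot']).as_matrix();T[:3,3]=s['ee_pos']
    return T@env.camera_model('wrist')['tool_from_camera']
E
python3 -c "
from h import *
plan([.456,.199,.30],108.9,1)
T=wristpose();im,d=env.read_camera('wrist');np.savez('pics/w1.npz',im=im,d=d,T=T);cv2.imwrite('pics/w1.png',im[:,:,::-1]);print(T.round(3),env.camera_model('wrist')['fx'])"
```

```text
t 1.7 pos [0.4586 0.194  0.3038] q [-0.61  0.19  0.17  1.93 -0.03  1.03  1.46] F [-1.   1.  -0.1] open 0.0855
turn units [-0.0008  0.0001 -0.0037] shift/row [0.0073 0.0463 0.032 ] rows 1
[[-0.318  0.902  0.293  0.385]
 [ 0.948  0.303  0.097  0.169]
 [-0.002  0.309 -0.951  0.376]
 [ 0.     0.     0.     1.   ]] 271.9660001984328
```

View pics/w1.png

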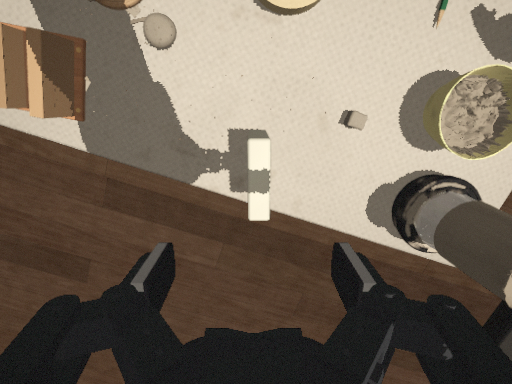

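The wrist view shows the slab top at columns 248–271, rows 138–221, centred near (259,180) and aligned with the fingers. A shadow crosses its middle. Now a ray check.

```bash
python3 - <<'E'
from h import *
f=np.load('pics/w1.npz');im,d,T=f['im'],f['d'],f['T']
oo=np.mgrid[0:384,0:512];px=np.c_[oo[1].ravel(),oo[0].ravel()].astype(float)
o,r=ray('wrist',px,T);Z=np.where(d>0,(o+r*d.ravel()[:,None])[:,2].reshape(d.shape),-1)
m=np.zeros(d.shape,np.uint8);m[125:232,235:285]=(Z[125:232,235:285]>.085);print(np.median(Z[m>0]))
c=max(cv2.findContours(m,0,2)[0],key=cv2.contourArea)[:,0].astype(float);print(cv2.minAreaRect(c.astype(np.float32)))
w=onplane('wrist',c,.1,T)[:,:2]*1000;R=cv2.minAreaRect(w.astype(np.float32));print(R)
# colour edges, corners by eye
g=onplane('wrist',[(248,138),(271,138),(270,221),(249,221)],.1,T);print(g.round(4),g.mean(0),np.linalg.norm(g[0]-g[1]),np.linalg.norm(g[0]-g[3]))
plan([*np.array(R[0])/1000,.14],108.9,4)
E
```

```text
0.10181663430650134
((258.5, 178.0), (82.0, 23.0), 90.0)
((455.56072998046875, 198.33180236816406), (89.23076629638672, 23.885488510131836), 18.65629005432129)
[[0.4176 0.1745 0.1   ]
 [0.4102 0.1963 0.1   ]
 [0.4959 0.2258 0.1   ]
 [0.5033 0.2038 0.1   ]] [0.4567577  0.20009871 0.1       ] 0.023058453983439132 0.09060883343715191
t 1.75 pos [0.4571 0.1967 0.3037] q [-0.61  0.19  0.16  1.93 -0.04  1.03  1.46] F [-0.4  1.   0.1] open 0.0853
turn units [-0.0003 -0.0002 -0.0024] shift/row [0.0019 0.0042 0.341 ] rows 4
```

servo_tool(
  targets=[
    [0,0,0.27,0,0,0,1],
    [0,0,0.27,0,0,0,1],
    [0,0,0.27,0,0,0,1],
    [0,0,0.27,0,0,0,1],
    [0,0,0.2,0,0,0,1],
    [0,0,0.1,0,0,0,1],
    [0,0,0,0,0,0,1],
    [0,0,0,0,0,0,1],
  ],
)

```text
time: 2.55
ee_pos: [0.4561, 0.1996, 0.1391]
tcp_rot: [-0.516, 3.098, 0.0]
contact_force: [0.7, -0.1, -0.0]
opening: 0.0852
gripper_force: 0.0
```

servo_tool(
  targets=[
    [0,0,0,0,0,0,0.6],
    [0,0,0,0,0,0,0.5],
    [0,0,0,0,0,0,0.4],
    [0,0,0,0,0,0,0.3],
    [0,0,0,0,0,0,0],
    [0,0,0,0,0,0,0],
    [0,0,0,0,0,0,0],
    [0,0,0,0,0,0,0],
  ],
  grip_force=40,
)

```text
time: 3.35
ee_pos: [0.4561, 0.1992, 0.1387]
tcp_rot: [-0.515, 3.099, 0.0]
contact_force: [-1.8, -1.1, 7.5]
opening: 0.0235
gripper_force: 39.6
```

Gripped at 23.5 mm. Lift, then turn towards the rack.

servo_tool(
  targets=[
    [0,0,-0.1,0,0,0,0],
    [0,0,-0.2,0,0,0,0],
    [0,0,-0.25,0,0,0,0],
    [0,0,-0.25,0,0,0,0],
    [0,0,-0.25,0,0,0,0],
    [0,0,-0.15,0,0,0.05,0],
    [0,0,0,0,0,0.05,0],
    [0,0,0,0,0,0,0],
  ],
)

```text
time: 4.15
ee_pos: [0.4558, 0.1991, 0.2833]
tcp_rot: [-0.186, 3.135, 0.001]
contact_force: [0.2, 0.2, -2.5]
opening: 0.0238
gripper_force: 39.8
```

```bash
python3 -c "
from h import *
plan([.433,-.0965,.285],97.3,8)"
```

```text
t 4.15 pos [0.4558 0.1991 0.2833] q [-0.64  0.21  0.19  1.95 -0.05  0.98  1.26] F [ 0.2  0.2 -2.5] open 0.0238
turn units [ 0.0002  0.0005 -0.0044] shift/row [ 0.0627 -0.3024 -0.0017] rows 8
```

servo_tool(
  targets=[
    [0.0627,-0.3024,0,0,0,-0.0044,0],
    [0.0627,-0.3024,0,0,0,0,0],
    [0.0627,-0.3024,0,0,0,0,0],
    [0.0627,-0.3024,0,0,0,0,0],
    [0.0627,-0.3024,0,0,0,0,0],
    [0,0,0,0,0,0,0],
    [0,0,0,0,0,0,0],
  ],
)

```text
time: 4.85
ee_pos: [0.4414, 0.0139, 0.2823]
tcp_rot: [0.205, -3.134, 0.0]
contact_force: [0.1, 0.6, -2.3]
opening: 0.0236
gripper_force: 40.2
```

```bash
python3 -c "
from h import *
plan([.433,-.0965,.285],97.3,3)
T=wristpose();im,d=env.read_camera('wrist');np.savez('pics/w2.npz',im=im,d=d,T=T);cv2.imwrite('pics/w2.png',im[:,:,::-1])
"
```

```text
t 4.85 pos [0.4414 0.0139 0.2823] q [-0.41  0.11  0.33  2.08 -0.04  0.96  1.65] F [ 0.1  0.6 -2.3] open 0.0236
turn units [ 0.     -0.0002  0.0015] shift/row [ 0.062  -0.3012 -0.0075] rows 3
```

View pics/w2.png

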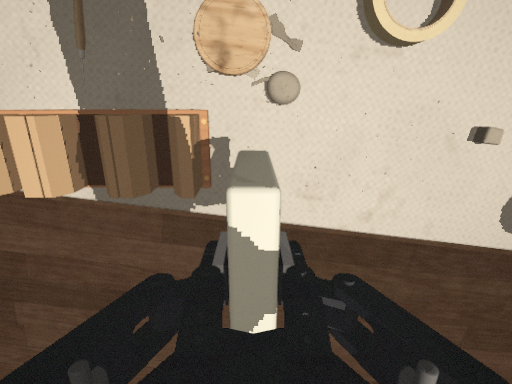

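The slab hangs straight in the grip, with its top at columns 228–280, rows 185–330. The rack sits upper left, spanning columns 0–210 and rows 110–195, with block_b's slot at columns ~152–172. Now to measure the slot and the slab in hand.

```bash
python3 - <<'E'
from h import *
def fit(im,d,T,name,win):
    v,u=np.mgrid[0:384,0:512];o,r=ray(name,np.c_[u.ravel(),v.ravel()],T)
    P=(o+r*d.ravel()[:,None]).reshape(384,512,3);P[d==0]=-1
    Q=P[win]; return Q.reshape(-1,3)
for name,f,win in(('wrist','w2',np.s_[100:200,0:222]),('top','top0',np.s_[165:240,265:412])):
    F=np.load(f'pics/{f}.npz');T=F['T'] if 'T' in F else env.camera_model('top')['pose']
    Q=fit(F['im'],F['d'],T,name,win)*1000
    for ang in(6.5,7.3,8.1):
        a=np.radians(ang);ex=np.array([np.cos(a),np.sin(a)]);ey=np.array([-ex[1],ex[0]])
        q=(Q[:,:2]-[433,-96.5]);X,Y,z=q@ex,q@ey,Q[:,2]
        k=(abs(X)<35)&(abs(Y)<60)&(z>3)
        # wall top outer edge and flare heights: per-X-half profile
        fl=k&(abs(z-16)<5)&(abs(Y)<30)
        tp=k&(z>59)
        out=[]
        for s in(X<-8,X>8):
            y=Y[fl&s];t=Y[tp&s];tb=t[t>15];ta=t[t<-15]
            out+=[np.percentile(y,[2,98]).round(1),np.percentile(tb,[3,97]).round(1) if len(tb) else None,np.percentile(ta,[97]).round(1)]
        print(name,ang,*out)
        if ang==7.3:
            t=(z>59)&(abs(Y)<60);print('   X ends of tops',np.percentile(X[t],[1,99]).round(1),'med top',np.median(z[t]),'floor',np.median(z[fl]))
# slab in hand
F=np.load('pics/w2.npz');T=F['T'];g=cv2.cvtColor(F['im'],cv2.COLOR_RGB2HSV)
c=onplane('wrist',[(228,187),(280,187),(277,328),(230,330)],T[2,3]*0+.2823-.054+.015,T)*1000
ex=np.array([np.cos(np.radians(7.3)),np.sin(np.radians(7.3))]);q=c[:,:2]-[441.4,13.9];print('slab top in rack axes rel TCP',(q@ex).round(1),(q@np.array([-ex[1],ex[0]])).round(1))
E
```

```text
wrist 6.5 [-13.5   4.9] [22.9 41.8] [-21.7] [-12.8   4.7] [23.1 42.4] [-21.2]
wrist 7.3 [-13.3   5.3] [23.2 42. ] [-21.4] [-13.1   4.5] [22.7 42.1] [-21.5]
   X ends of tops [-43.4  44. ] med top 65.74916614181863 floor 18.25340215467841
wrist 8.1 [-13.    5.7] [23.4 42.4] [-21.1] [-13.3   4.1] [22.4 41.8] [-21.9]
top 6.5 [-14.5   9.7] [22.7 41.2] [-23.8] [-14.2  10.2] [23.4 41.8] [-22.4]
top 7.3 [-14.3  10. ] [23.  41.4] [-23.6] [-14.5  10. ] [23.1 41.5] [-22.8]
   X ends of tops [-43.6  44.6] med top 65.22474899145014 floor 17.584555201631325
top 8.1 [-14.1  10.2] [23.2 41.8] [-23.] [-14.7   9.6] [22.9 41.1] [-23.2]
slab top in rack axes rel TCP [-43.9 -44.   31.8  33.2] [-10.9  11.3  12.4 -11.8]
```

Both views put block_b's slot centre at (433,-96.5) mm and 7.3°, within about 1 mm. The slab is centred in the grip. Move over the slot.

servo_tool(
  targets=[
    [0.062,-0.3012,0,0,0,0.0015,0],
    [0.062,-0.3012,0,0,0,0,0],
    [0.062,-0.3012,0,0,0,0,0],
    [0,0,0,0,0,0,0],
    [0,0,0.25,0,0,0,0],
    [0,0,0.25,0,0,0,0],
    [0,0,0,0,0,0,0],
    [0,0,0,0,0,0,0],
  ],
)

```text
time: 5.7
ee_pos: [0.4335, -0.0954, 0.2227]
tcp_rot: [0.201, -3.134, 0.0]
contact_force: [0.6, 0.4, -2.4]
opening: 0.0238
gripper_force: 40.6
```

```bash
python3 -c "
from h import *
plan([.433,-.0965,.1547],97.3,1)
im,d=env.read_camera('top');jm,_=env.read_camera('scene')
o=np.hstack([cv2.resize(im[130:250,260:380],None,fx=3.3,fy=3.3),cv2.resize(jm[130:250,230:350],None,fx=3.3,fy=3.3)])
cv2.imwrite('pics/p1.png',o[:,:,::-1])
"
```

```text
t 5.7 pos [ 0.4335 -0.0954  0.2227] q [-0.23  0.21  0.42  2.14 -0.12  0.81  1.96] F [ 0.6  0.4 -2.4] open 0.0238
turn units [-0.     -0.0005  0.0003] shift/row [ 0.0055 -0.0088  0.567 ] rows 1
```

View pics/p1.png

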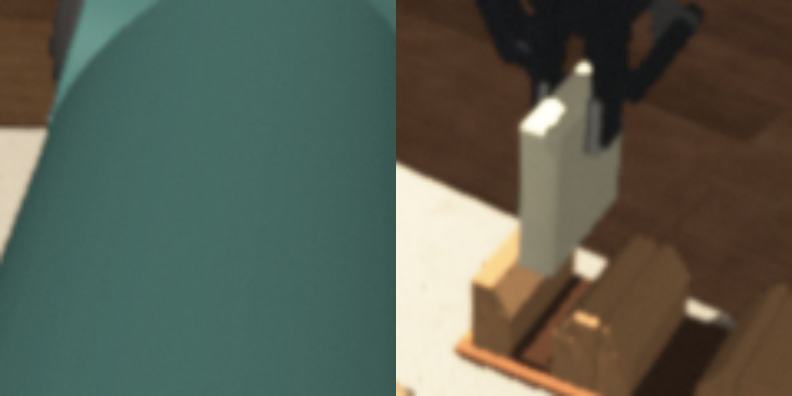

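The scene half shows the slab upright over the leftmost slot, with its lower edge at about (540,268). The top view is blocked by the arm. Descend slowly, watching the force.

servo_tool(
  targets=[
    [0.005,-0.008,0.08,0,0,0,0],
    [0,0,0.08,0,0,0,0],
    [0,0,0.06,0,0,0,0],
    [0,0,0.05,0,0,0,0],
    [0,0,0.04,0,0,0,0],
    [0,0,0.04,0,0,0,0],
    [0,0,0,0,0,0,0],
  ],
)

```text
time: 6.5
ee_pos: [0.4326, -0.097, 0.1798]
tcp_rot: [0.198, -3.134, 0.0]
contact_force: [-0.5, -0.4, -2.5]
opening: 0.0231
gripper_force: 40.7
```

The bottom edge is at 41 mm, already between the straight walls with no contact. Go on to just above the floor.

servo_tool(
  targets=[
    [0,0,0.04,0,0,0,0],
    [0,0,0.04,0,0,0,0],
    [0,0,0.04,0,0,0,0],
    [0,0,0.04,0,0,0,0],
    [0,0,0.03,0,0,0,0],
    [0,0,0.01,0,0,0,0],
    [0,0,0,0,0,0,0],
    [0,0,0,0,0,0,0],
  ],
)

```text
time: 7.3
ee_pos: [0.4329, -0.097, 0.1564]
tcp_rot: [-0.198, 3.135, -0.0]
contact_force: [0.3, -1.1, -2.5]
opening: 0.0236
gripper_force: 40.7
```

servo_tool(
  targets=[
    [0,0,0.008,0,0,0,0],
    [0,0,0.008,0,0,0,0],
    [0,0,0,0,0,0,0],
    [0,0,0,0,0,0,0],
  ],
)

```text
time: 7.7
ee_pos: [0.4329, -0.097, 0.1547]
tcp_rot: [-0.198, 3.135, 0.0]
contact_force: [-2.5, 0.1, 6.9]
opening: 0.0236
gripper_force: 41.9
```

The slab touched the floor at the expected height (+9 N). Release and back off straight up.

servo_tool(
  targets=[
    [0,0,0,0,0,0,0.35],
    [0,0,0,0,0,0,0.45],
    [0,0,0,0,0,0,0.6],
    [0,0,0,0,0,0,0.8],
    [0,0,0,0,0,0,0.8],
    [0,0,0,0,0,0,0.8],
    [0,0,0,0,0,0,0.8],
  ],
)

```text
time: 8.4
ee_pos: [0.4328, -0.097, 0.1544]
tcp_rot: [-0.198, 3.135, -0.0]
contact_force: [0.4, -0.5, -0.7]
opening: 0.0681
gripper_force: 0.0
```

servo_tool(
  targets=[
    [0,0,-0.15,0,0,0,0.8],
    [0,0,-0.3,0,0,0,0.8],
    [0,0,-0.35,0,0,0,0.8],
    [0,0,-0.35,0,0,0,0.8],
    [0,0.35,0,0,0,0,0.8],
    [0,0.35,0,0,0,0,0.8],
    [0,0,0,0,0,0,0.8],
    [0,0,0,0,0,0,0.8],
  ],
)

```text
time: 9.2
ee_pos: [0.4221, -0.0131, 0.2925]
tcp_rot: [-0.201, 3.135, 0.0]
contact_force: [-0.7, -0.7, 0.5]
opening: 0.0687
gripper_force: 0.0
```

```bash
python3 - <<'E'
from h import *
T=wristpose();im,d=env.read_camera('wrist');jm,_=env.read_camera('scene')
o=np.hstack([im[:,:400],cv2.resize(jm[150:270,230:350],(384,384))]);cv2.imwrite('pics/f.png',o[:,:,::-1])
v,u=np.mgrid[0:384,0:512];oo,r=ray('wrist',np.c_[u.ravel(),v.ravel()],T);P=(oo+r*d.ravel()[:,None])*1000
a=np.radians(7.3);ex=np.array([np.cos(a),np.sin(a)]);ey=np.array([-ex[1],ex[0]]);q=P[:,:2]-[433,-96.5]
X,Y=q@ex,q@ey;m=(d.ravel()>0)&(abs(X)<70)&(abs(Y)<30)&(P[:,2]>108)&(P[:,2]<125)
print(m.sum(),'top z',np.median(P[m,2]),'X',np.percentile(X[m],[1,99]),'Y',np.percentile(Y[m],[1,99]));plan([.433,-.0965,.1547],97.3,1)
for s in(X<-10,X>10):print(np.median(P[m&s,2]),np.median(Y[m&s]))
E
```

```text
2322 top z 117.77562344236898 X [-43.99271589  42.52657985] Y [-11.01705325  11.31268136]
t 9.3 pos [ 0.4223 -0.0143  0.2924] q [-0.39  0.06  0.37  2.11 -0.02  0.98  1.68] F [-0.1 -0.7 -0. ] open 0.0682
turn units [-0.0001 -0.0001 -0.0009] shift/row [-0.0018 -0.6907  1.1471] rows 1
117.8371519862801 1.4196242938960377
117.68722151422921 1.3055566647377583
```

View pics/f.png

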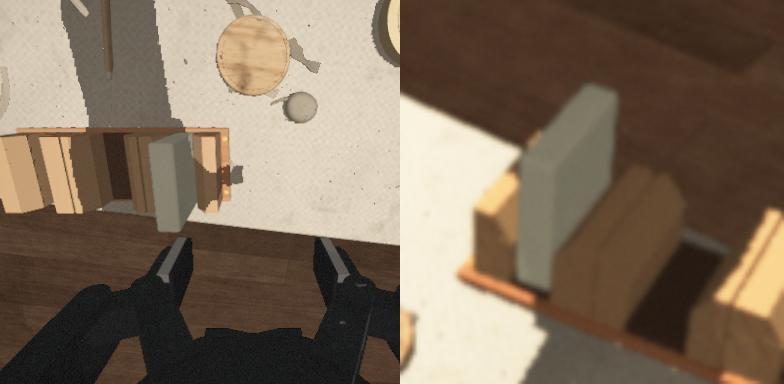

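The slab stands upright in the leftmost slot (wrist view: columns 150–190). Its top is at 117 mm, against 116 expected (readings run about 1.5 mm high). It is level and centred, and the gripper is clear.

```bash
python3 -c "
from rig import env
print(env.job_done())"
```

```text
the job is handed in; nothing more can be done
None
```

The slab is standing upright in the 28 mm slot (block_b), down on the slot's floor, centred to about 1 mm along it and released; I handed the job in at about 9.3 s.

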